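# Gauge the brass sleeve and bring its red band into the inspection camera's mirror

## Robot

A 6-joint arm with a two-finger parallel gripper is mounted at the origin on the work surface. World frame = base frame: x ahead of the robot, y to its left, z up, the work surface at z = 0. Lengths are in m, angles in rad, forces in N, time in s.
With the tool pointing down it reaches from about 0.3 to 0.775 m from the base axis. Payload 14.6 kg.
Tool frame: the origin (TCP) lies midway between the tips of the shut fingers; the grasp point (between the pads) lies 19 mm behind it (ctrl.grip_depth is the z of the grasp point in the tool frame, in m); z points along the fingers, y is the line along which they close (so a half turn about z gives the same grasp; the last joint's range is limited). The gripper opens to 94 mm and grips with 3 to 60 N. Pads are 16 mm wide; open, the fingers measure 119 mm over their backs; the gripper's body (75 mm by 177 mm) begins 78 mm behind the grasp point.
Start: joints at [1.253, 0.3, 1.521, -0, 1.321, -0.067], TCP at [0.136, 0.533, 0.205] pointing down, gripper open.
Joint ranges: [-3.03, 3.03], [-0.79, 2.21], [0.23, 2.52], [-1.04, 4.18], [0, 3.07], [-2.55, 2.55]. Speed limits (rad/s): [2.22, 2.22, 2.57, 3.14, 3.14, 3.14].

## Interface

Orientations are given as [roll, pitch, yaw] about the fixed x, y, z axes, in that order (R = Rz(yaw) Ry(pitch) Rx(roll)).
In Python, from station import ctrl gives the robot as it stands. The module is installed in compiled form; this text tells all that it offers.
- The arm moves only by the tool carry_out, never from a script. Its argument "commands" is a list of rows, each a list of 3 entries, a list of its own where there are three numbers: the closure, from 0 (fully open) to 1 (shut), then the shift along the tool's x, y, z in mm, then the turn, a rotation vector about the tool's x, y, z in rad. In form: [[gripper, [tx, ty, tz], [wx, wy, wz]], ...]. A call has 1 to 10 rows; each row shifts and turns the commanded pose from where the row before left it, along the tool's axes as they then stand; what a row does not reach is not made up. A row lasts 1/8 s, in which the tool goes at most 62.5 mm and 10.7 degrees, less where a joint would pass 70% of its speed; a pose out of reach is approached as far as the arm can. A call with a gripper value outside its range is refused whole. The fingers move at their own pace and stop on an object; "squeeze" is the grip in N (left out, the last holds). Time passes only in rows, so rows that do not move let the fingers close. It gives the time, the measured TCP pose, the force, the opening and the grip force at its end, in the units of the state.
- ctrl.get_obs(): the state, without advancing time (a new reading comes with each control period).
- ctrl.camera(name): name is "side" or "top"; returns a dict with "img" (384x512x3 uint8, blue, green, red), "camera_matrix" (3x3 intrinsics, pixels), "rvec" (rotation vector, rad) and "tvec" (3), from world to camera coordinates, as OpenCV has them. Camera axes: x right, y down, z forward; pixel columns grow to the right and rows downward; lengths in m; the calibration is good to about 2 mm. A picture is of the moment at which its call begins. There is no depth.
- ctrl.hand_in(): hands the job in; it is judged then, once.
Trained networks look in the newest picture that a camera, given by its name, has taken for a name from the list of things; names that differ only in an ending like _2 or _b are one class to them, and where a whole thing is asked for, a point or a joint stands for the part that bears it (a point fixed in the world has none). Each returns a list of dicts, best first, with "score" (0 to 1); they miss things now and then, are a little off and sometimes report something else, mostly with a low value. They report only what shows in the picture. A call takes as long as a camera call. They do not tell look-alikes from the thing itself.
- ctrl.outline_of(thing, camera): "region" (384x512 bool, what is visible of it).
- ctrl.place_of(thing, camera): "at" ([x, y, z] in m, in world coordinates, good to about 4 mm: a listed point, or the origin of a listed thing).
The state is a dict: "time_s": time; "qpos": joint angles; "joint_vel": joint speeds; "tau": joint torques, N m; "ee_pos": TCP position; "eef_rot": TCP orientation; "force": force on the tool from outside, world axes, zero at the start; "moment": the same for the moment, N m; "grip_width": finger opening in m; "grip_force": force on a finger pad.
Only numpy, scipy, OpenCV 4.12 (cv2) and the standard library are available. Lean on these libraries where they do the work, as an engineer would, in place of code of your own. Each camera call takes 0.05 s, during which the arm holds its last target. There are 200 camera calls.

## Task

Slide the brass sleeve with the red band fully down onto the upright gauge pin and let go of it. Then take the blue grip bar on top of the sprung mirror and turn the mirror clockwise until the inspection camera, looking into it, sees the sleeve's red band in the middle of the mirror (the yellow pointer then points at the sleeve). Finish still gripping the bar and keeping the mirror steady at that angle, and leave the other sleeve and the other loose things where they are.

Things in the scene. Friction and masses are not known exactly. Their poses are not given: they have to be found in the camera images.
- brass_sleeve_mid (a point): Centre (half-way up) of the loose brass sleeve: upright tube, 24 mm outside diameter, 16 mm bore right through, 44 mm tall, about 70 g, a 10 mm high red band round its middle. It starts standing on a black rubber mat (6 mm thick, 100 x 190 mm), about 100 mm from the other sleeve; they may have changed places. z is its axis.
- steel_sleeve_mid (a point): Centre (half-way up) of the other sleeve, same size but steel grey with a blue band, on the same mat. Not used: leave it standing.
- gauge: Fixed gauge pin. Origin at the centre of its underside on the table, z up. A black round foot 56 mm in diameter and 20 mm high carries a steel pin of 13 mm diameter on its centre, whose coned tip (7 mm across) is 66 mm above the table. A sleeve fully home stands on the foot, its centre 42 mm above the table.
- fixture: Fixed base of the mirror, with the inspection camera. Origin on the table under the mirror's turning axis, z up, x along an aluminium rail to the camera. Black disc 120 mm in diameter, 12 mm high, white ticks. Camera: black box, top 76 mm above the table; lens front 130 mm from the mirror's axis, 50 mm up, looking along -x at that axis.
- mirror: Upright mirror, glass 56 x 50 mm, centre 52 mm above the table. Origin on its vertical turning axis, in the glass, 22 mm up; x = outward normal, y along the glass, z up. At rest on a stop the normal is 0.175 rad counter-clockwise (from above) of the fixture's x; it turns 1.5 rad clockwise from there against a weak spring (0.02 to 0.11 N m) and swings back if let go.
- mirror_grip (a point): Centre of the blue grip bar on top of the mirror, on the turning axis 103 mm above the table: 44 mm long along the mirror's y, 12 mm thick, 36 mm tall (85 to 121 mm above the table), free on both faces. Below it a black frame top 24 mm wide at 79 to 85 mm height.
- pointer: Yellow needle 104 mm long, just above the base disc; it need not be touched. Origin on the mirror's axis 15.5 mm up; x along the needle. Geared to the mirror: its angle from the fixture's x is twice that of the mirror's normal, so x is the direction in which the camera looks after reflection (the normal halves the angle between camera and band when the band is seen).
- driver: Loose screwdriver lying on the table, bystander. Origin under its middle.
- jar: Loose amber glass jar, 56 mm diameter, 70 mm tall, bystander. Origin at the centre of its underside.
- spool: Loose white plastic spool, 70 mm diameter, 34 mm tall, bystander. Origin at the centre of its underside.
- screw: Loose brass thumb screw standing on its head, 24 mm diameter, 32 mm tall, bystander. Origin at the centre of its underside.
- post: Loose steel optical post, standing, 25 mm diameter, 75 mm tall, bystander. Origin at the centre of its underside.
Things that resemble listed ones, but are neither listed nor needed, are in the scene too. What is shaped like the gauge but green or purple is not meant.

How it is judged:
On the way, in this order (a step that is already met when the one before it is completed fails the run):
1. the brass sleeve is fully down on the gauge pin and let go (horizontal distance between brass_sleeve_mid and gauge below 0.004 m and z of brass_sleeve_mid in the frame of gauge below 0.045 m and angle between brass_sleeve_mid's own z axis and vertical below 0.08 rad and contact force between each of the fingers, the arm and brass_sleeve below 0.1 N), for 0.2 s.
2. the gripped mirror shows the camera the red band (y of brass_sleeve_mid in the frame of pointer between -0.025 and 0.025 m and x of brass_sleeve_mid in the frame of pointer above 0.1 m and contact force between the fingers and mirror above 1 N and angular speed of mirror below 0.1 rad/s), for 0.3 s.
At the end, for the whole second after the job is handed in: Brass sleeve on the gauge pin (within 4 mm of its axis, 3 mm of seated height, 0.08 rad of upright), untouched; the camera's reflected line of sight passes within 25 mm of the sleeve's centre sideways; fingers press the mirror with over 1 N, it turns slower than 0.1 rad/s (all of step 1 and all of step 2); the arm keeps its last pose, push and grip.
It fails at once if the steel sleeve or another loose bystander was moved more than 20 mm (distance of any of steel_sleeve_mid, driver, jar, spool, screw, post from where it was at the start of the episode above 0.02 m).
It also fails if it takes over 42 s, if anything falls off the work surface, if the arm or the gripper's body presses on something with over 40 N, if the wrist force passes 120 N, or if a joint passes its speed limit or range.

## Working session

There is one attempt and no reset: what is moved stays moved. The work goes in short steps, Python scripts to look and compute and a tool call to move; the robot and the scene stay as the last step left them, time stands still between calls to the robot, and variables do not carry over. Pictures are saved under pics/ and viewed, at most 10 in all, crops included, and the job is handed in when it is done.

Besides the shell and the picture viewer there is one more tool, called after "Call:" as name(argument=value, ...), one argument or row to a line, values as JSON. carry_out: Moves the arm, as the interface text tells. Its arguments: {"type":"object","properties":{"commands":{"type":"array","items":{"type":"array"}},"squeeze":{"type":"number"}},"required":["commands"]}

```bash
mkdir -p pics
cat > h.py <<'E'
import numpy as np,cv2
from station import ctrl
def proj(c,p):
    return cv2.projectPoints(np.array(p,float).reshape(-1,3),c['rvec'],c['tvec'],c['camera_matrix'],None)[0].reshape(-1,2)
def onz(c,uv,z):
    R=cv2.Rodrigues(np.array(c['rvec'],float))[0];t=np.array(c['tvec'],float).ravel()
    d=R.T@np.linalg.inv(c['camera_matrix'])@np.array([uv[0],uv[1],1.]);o=-R.T@t
    return o+d*(z-o[2])/d[2]
E
python3 - <<'E'
from h import *
np.set_printoptions(precision=4,suppress=True)
o=ctrl.get_obs();print(o,ctrl.grip_depth)
for n in('top','side'):
    c=ctrl.camera(n);cv2.imwrite(f'pics/{n}0.png',cv2.resize(c['img'],(800,600),interpolation=cv2.INTER_CUBIC))
    for t in['brass_sleeve_mid','steel_sleeve_mid','gauge','fixture','mirror_grip','mirror','pointer','jar','spool','post','screw','driver']:
        print(n,t,[(round(d['score'],2),np.round(d['at'],3).tolist(),proj(c,d['at'])[0].round().tolist()) for d in ctrl.place_of(t,n)])
E
```

```text
{'time_s': 0.0, 'qpos': array([ 1.2534,  0.3005,  1.5216,  0.    ,  1.3207, -0.0666]), 'joint_vel': array([-0.0014, -0.0026, -0.0011, -0.0019, -0.0002,  0.0002]), 'tau': array([  0.0011, -53.18  , -35.2738,   0.0709,   0.0243,  -0.0001]), 'ee_pos': array([0.1364, 0.5325, 0.2049]), 'eef_rot': array([-3.1404, -0.0001,  2.8908]), 'force': array([-0.3136, -0.093 , -0.3162]), 'moment': array([ 0.0178,  0.0073, -0.0085]), 'grip_force': 0.0, 'grip_width': 0.09385755644155555} -0.0188
top brass_sleeve_mid [(0.59, [0.434, -0.316, 0.029], [361.0, 244.0])]
top steel_sleeve_mid [(0.53, [0.42, -0.226, 0.025], [333.0, 248.0])]
top gauge [(0.83, [0.559, -0.215, -0.001], [327.0, 205.0]), (0.73, [0.648, -0.092, 0.001], [290.0, 178.0]), (0.63, [0.553, -0.11, -0.0], [295.0, 206.0]), (0.54, [0.505, -0.016, -0.006], [266.0, 221.0])]
top fixture [(0.65, [0.456, 0.174, -0.002], [208.0, 235.0])]
top mirror_grip [(0.73, [0.457, 0.173, 0.103], [203.0, 233.0]), (0.24, [0.452, 0.17, 0.012], [208.0, 236.0])]
top mirror [(0.49, [0.455, 0.173, 0.021], [207.0, 235.0])]
top pointer [(0.54, [0.453, 0.171, 0.014], [20
[... 676 characters left out ...]
[233.0, 216.0]), (0.73, [0.554, -0.11, -0.005], [260.0, 236.0]), (0.62, [0.562, -0.216, -0.0], [274.0, 262.0])]
side fixture [(0.84, [0.456, 0.177, -0.001], [204.0, 179.0])]
side mirror_grip [(0.69, [0.457, 0.175, 0.106], [202.0, 148.0])]
side mirror [(0.88, [0.457, 0.176, 0.026], [204.0, 171.0])]
side pointer [(0.52, [0.453, 0.176, 0.015], [203.0, 175.0])]
side jar [(0.88, [0.585, 0.367, -0.001], [232.0, 144.0])]
side spool [(0.55, [0.724, 0.014, 0.001], [306.0, 198.0])]
side post [(0.61, [0.456, 0.378, 0.001], [194.0, 146.0])]
side screw [(0.54, [0.435, -0.318, 0.028], [231.0, 295.0]), (0.53, [0.752, -0.142, 0.0], [336.0, 231.0])]
side driver [(0.67, [0.726, -0.26, 0.004], [345.0, 262.0])]
```

View pics/top0.png

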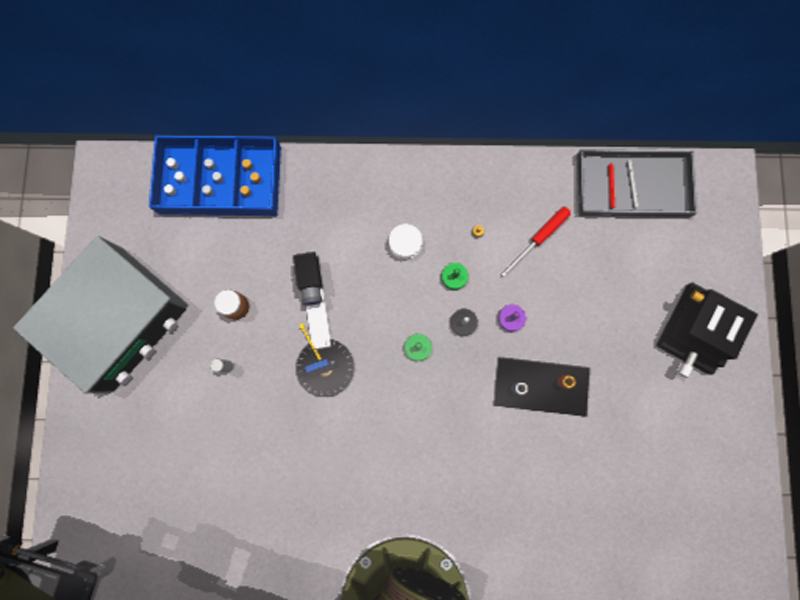

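View pics/side0.png

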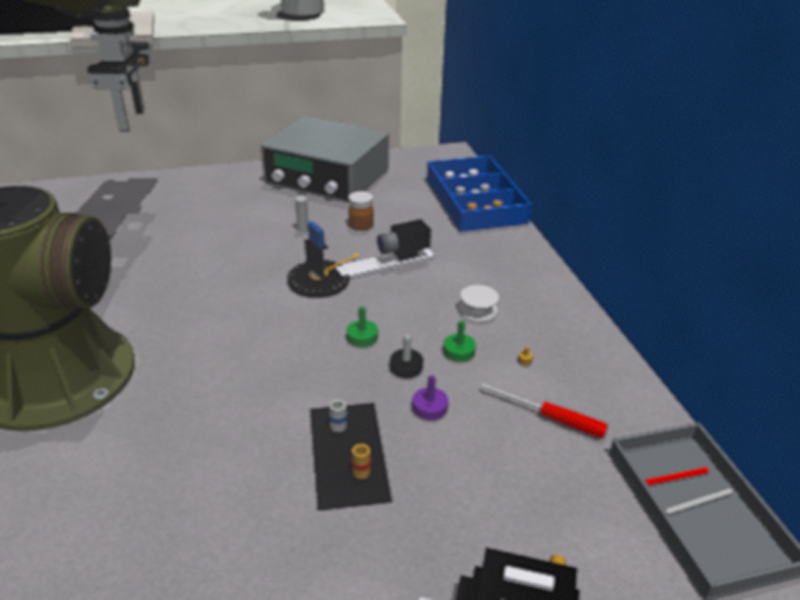

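Could be taken for the sleeve (in the 800x600 views): brass sleeve with red band at side (361,461)/top (569,381), steel sleeve with blue band at side (338,416)/top (521,388), brass screw at side (526,355). For the gauge: black at side (406,361)/top (463,322), green at (362,331) and (459,346), purple at (430,402). I choose the red-banded brass one and the black-footed one, check them in a crop, and refine by silhouette.

```bash
cat >> h.py <<'E'
from scipy.optimize import least_squares
a=np.linspace(0,2*np.pi,40,endpoint=False)
def ring(x,y,z,r): return np.c_[x+r*np.cos(a),y+r*np.sin(a),0*a+z]
def sil(c,parts,s=8):
    m=np.zeros((384*s,512*s),np.uint8)
    for p in parts: cv2.fillConvexPoly(m,cv2.convexHull(np.round((proj(c,p)+.5)*s).astype(np.int32)),1)
    ys,xs=np.nonzero(m); return np.array([xs.mean()/s-.5+.5/s,ys.mean()/s-.5+.5/s,len(xs)/s/s])
sleeve=lambda x,y,z:[np.r_[ring(x,y,z-.022,.012),ring(x,y,z+.022,.012)]]
gauge=lambda x,y,z:[np.r_[ring(x,y,0,.028),ring(x,y,.02,.028)],np.r_[ring(x,y,.02,.0065),ring(x,y,.06,.0065),ring(x,y,.066,.0035)]]
def cent(thing,n,near,c,rad=20):
    best=None
    for d in ctrl.outline_of(thing,n):
        ys,xs=np.nonzero(d['region']);m=np.array([xs.mean(),ys.mean(),len(xs)])
        e=np.hypot(*(m[:2]-proj(c,near)[0]))
        if e<rad and (best is None or e<best[0]): best=(e,m,d['score'])
    return best
def refine(thing,model,near,z,cams=('top','side'),cs=None):
    cs=cs or {n:ctrl.camera(n) for n in cams};out={}
    for n in cams:
        b=cent(thing,n,near,cs[n])
        if b is None: print(thing,n,'none');continue
        m=b[1];p=np.array(near[:2],float)
        for _ in range(5):
            f=sil(cs[n],model(*p,z));J=np.c_[(sil(cs[n],model(p[0]+.004,p[1],z))-f)[:2],(sil(cs[n],model(p[0],p[1]+.004,z))-f)[:2]]/.004
            p=p+np.linalg.solve(J,(m-f)[:2])
        out[n]=p;print(thing,n,p.round(4),'area',m[2],f[2].round(1),'score',round(b[2],2))
    return out
E
python3 - <<'E'
from h import *
cs={n:ctrl.camera(n) for n in('top','side')}
refine('brass_sleeve_mid',sleeve,[.435,-.317,.028],.028,cs=cs)
refine('steel_sleeve_mid',sleeve,[.42,-.223,.028],.028,cs=cs)
refine('gauge',gauge,[.5535,-.11,.02],0,cs=cs)
refine('gauge',gauge,[.56,-.2155,.02],0,cs=cs)
refine('gauge',gauge,[.5045,-.017,.02],0,cs=cs)
t=cs['top']['img'][185:265,250:380];s=cs['side']['img'][195:315,180:310]
k=[cv2.resize(i,None,fx=f,fy=f,interpolation=cv2.INTER_CUBIC) for i,f in((t,3),(s,4))]
im=np.zeros((480,800,3),np.uint8);im[:240,:390]=k[0][:, :390];im[:480,390:800]=k[1][:,60:470];cv2.imwrite('pics/crop1.png',im)
for n in cs:
    print(n,ctrl.outline_of('gauge',n)[0]['score'], proj(cs[n],[[.5535,-.11,.066],[.5535,-.11,.02],[.435,-.317,.028]]).round(1).tolist())
    b=cent('fixture',n,[.456,.175,0],cs[n],60)
    print(b)
    for t in('mirror','pointer','fixture'):
        r=[ (d['score'],cv2.minAreaRect(cv2.findNonZero(d['region'].astype(np.uint8)))) for d in ctrl.outline_of(t,n)]
        print(t,r)
E
```

```text
brass_sleeve_mid top [ 0.437  -0.3173] area 51.0 78.4 score 0.47
brass_sleeve_mid side [ 0.434  -0.3171] area 237.0 240.1 score 0.64
steel_sleeve_mid top none
steel_sleeve_mid side [ 0.4182 -0.2245] area 170.0 213.9 score 0.71
gauge top [ 0.5542 -0.112 ] area 224.0 250.2 score 0.56
gauge side [ 0.5517 -0.1136] area 339.0 419.5 score 0.79
gauge top [ 0.565  -0.2112] area 249.0 256.9 score 0.72
gauge side [ 0.5636 -0.2122] area 473.0 486.2 score 0.58
gauge top [ 0.5006 -0.0193] area 220.0 246.5 score 0.76
gauge side [ 0.4986 -0.0187] area 343.0 374.7 score 0.55
top 0.76 [[297.1, 204.0], [295.6, 205.7], [361.7, 244.0]]
(np.float64(20.040405857987075), array([ 203.81461287,  214.85986914, 1834.        ]), 0.8)
mirror [(0.51, ((204.80001831054688, 233.90000915527344), (7.905693531036377, 19.922346115112305), 71.56504821777344)), (0.44, ((147.5, 194.5), (17.0, 21.0), 90.0))]
pointer [(0.38, ((192.5, 208.5), (1.0, 1.0), 90.0)), (0.27, ((141.5, 233.5), (7.0, 13.0), 90.0))]
fixture [(0.8, ((206.26539611816406, 206.92208862304688), (92.32958221435547, 36.15467071533203), 88.38645935058594))]
side 0.79 [[260.0, 214.1], [259.5, 228.3], [230.8, 294.7]]
(np.float64(27.399145618327367), array([ 227.88776449,  165.66835327, 2174.        ]), 0.9)
mirror []
pointer []
fixture [(0.9, ((229.53506469726562, 165.22755432128906), (48.29457092285156, 93.93309020996094), 88.36341857910156))]
```

View pics/crop1.png

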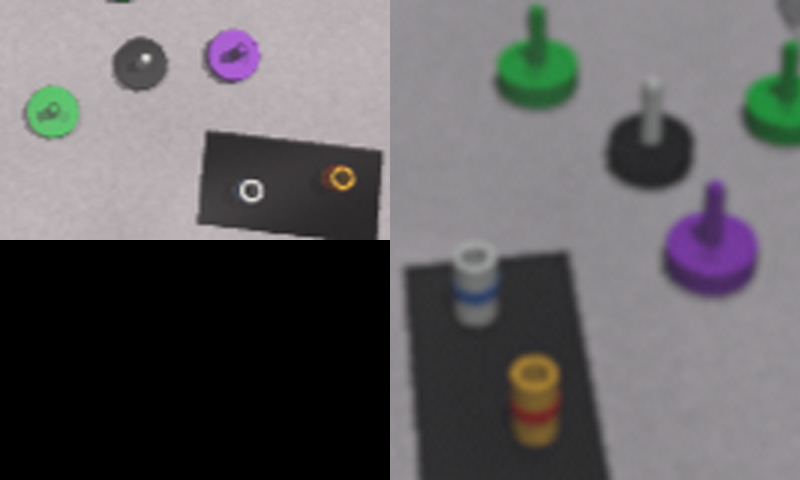

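The crop shows the brass sleeve with red band (side crop 535,400) and the black-footed gauge (650,140), so the choice holds. Refining both with own soft segmentation, and fixture heading from the rail and camera.

```bash
cat >> h.py <<'E'
def mask(c,parts,s=8):
    m=np.zeros((384*s,512*s),np.uint8)
    for p in parts: cv2.fillConvexPoly(m,cv2.convexHull(np.round((proj(c,p)+.5)*s).astype(np.int32)),1)
    return m
def soft(c,on,off=()):   # coverage image at native resolution
    m=mask(c,on)&~mask(c,off) if len(off) else mask(c,on)
    return cv2.resize(m.astype(np.float32),(512,384),interpolation=cv2.INTER_AREA)
def fit(c,cov,on,off,p0,z,win=22):
    # match soft coverage by least squares in x,y, gain and blur fixed
    u,v=proj(c,[p0[0],p0[1],z])[0].astype(int);sl=np.s_[v-win:v+win,u-win:u+win]
    def f(p):
        M=cv2.GaussianBlur(soft(c,on(*p),off(*p) if off else ()),(0,0),.7)[sl].ravel()
        A=np.c_[M,np.ones_like(M)];k,*_=np.linalg.lstsq(A,cov[sl].ravel(),rcond=None)
        return A@k-cov[sl].ravel()
    from scipy.optimize import minimize
    r=minimize(lambda p:(f(p)**2).mean(),p0,method='Nelder-Mead',options=dict(initial_simplex=[p0,[p0[0]+.005,p0[1]],[p0[0],p0[1]+.005]],xatol=1e-4,fatol=1e-9,maxiter=60))
    return r.x,r.fun/cov[sl].var()
E
python3 - <<'E'
from h import *
for n in('top','side'):
    c=ctrl.camera(n);im=c['img'].astype(float)
    dark=255-im.max(2)
    foot=lambda x,y:[np.r_[ring(x,y,0,.028),ring(x,y,.02,.028)]]
    pin=lambda x,y:[np.r_[ring(x,y,.02,.0065),ring(x,y,.06,.0065),ring(x,y,.066,.0035)]]
    print(n,'gauge',fit(c,dark,foot,pin,[.5535,-.111],.01,14))
    sat=im[:,:,2]-im[:,:,0]
    if n=='top': print(n,'sleeve ring',fit(c,sat,lambda x,y:[ring(x,y,.05,.012)],lambda x,y:[ring(x,y,.05,.008)],[.435,-.317],.05,8))
    print(n,'sleeve',fit(c,sat,lambda x,y:sleeve(x,y,.028),None,[.435,-.317],.028,14))
    cv2.imwrite(f'/tmp/{n}.png',c['img'])
    # fixture: white rail
    y=np.minimum(im[:,:,0],im[:,:,1])
c=ctrl.camera('top');cv2.imwrite('pics/fix.png',cv2.resize(c['img'][150:260,170:240],None,fx=5,fy=5,interpolation=cv2.INTER_CUBIC))
E
```

```text
top gauge (array([ 0.55359763, -0.11276184]), np.float64(0.062087153073953724))
top sleeve ring (array([ 0.43540374, -0.3163745 ]), np.float64(0.10648075974222392))
top sleeve (array([ 0.43581564, -0.31986173]), np.float64(0.23932728334069459))
side gauge (array([ 0.55300101, -0.11230277]), np.float64(0.0796239754854934))
side sleeve (array([ 0.43525749, -0.31569357]), np.float64(0.06386221731958848))
```

View pics/fix.png

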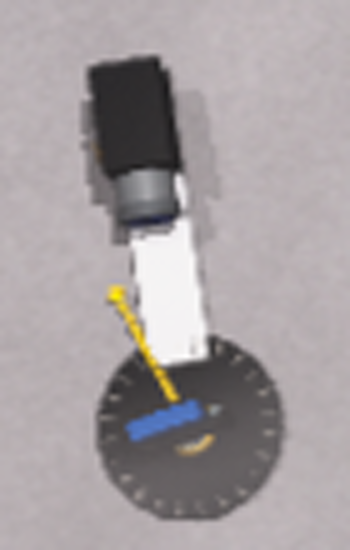

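```bash
cat >> h.py <<'E'
from scipy.spatial.transform import Rotation as Ro
import json
def plan(goals,g):   # goals: (pos,yaw,nrows); prints rounded rows in tool axes
    o=ctrl.get_obs();p=np.array(o['ee_pos']);R=Ro.from_euler('xyz',o['eef_rot'])
    for q,yaw,n in goals:
        rows=[];p0=p.copy();Rg=Ro.from_euler('xyz',[np.pi,0,yaw]);w=(R.inv()*Rg).as_rotvec()/n
        for i in range(n):
            d=p0+(np.array(q)-p0)*(i+1)/n-p
            t=np.round(R.inv().apply(d)*1000,1);wr=np.round(w,3)
            rows.append([g,t.tolist(),wr.tolist()]);p=p+R.apply(t/1000);R=R*Ro.from_rotvec(wr)
        print(json.dumps(rows),p.round(4),R.as_euler('xyz').round(3))
E
python3 - <<'E'
from h import *
plan([([.45,.2,.205],2.25,9),([.4353,-.316,.205],np.pi/2,10)],0.)
c=ctrl.camera('top')
ax=np.array([.456,.1745])
for nm,uv,z in(('cam',(170+133/5,150+115/5),.076),('tip',(170+115/5,150+293/5),.0155),('lens',(170+148/5,150+195/5),.06),('bar',(170+164/5,150+420/5),.121),('disc',(170+190/5,150+425/5),.012),('barL',(170+128/5,150+432/5),.121),('barR',(170+200/5,150+408/5),.121)):
    p=onz(c,uv,z);print(nm,p.round(4),np.arctan2(*(p[:2]-ax)[::-1]).round(3))
E
```

```text
[[0.0, [-42.9, -27.2, 0.0], [0.0, -0.0, 0.071]], [0.0, [-44.8, -24.0, 0.1], [0.0, -0.0, 0.071]], [0.0, [-46.3, -20.9, 0.0], [0.0, -0.0, 0.071]], [0.0, [-47.7, -17.5, 0.1], [0.0, -0.0, 0.071]], [0.0, [-48.8, -14.0, 0.0], [0.0, -0.0, 0.071]], [0.0, [-49.7, -10.6, 0.1], [0.0, -0.0, 0.071]], [0.0, [-50.3, -7.0, 0.0], [0.0, -0.0, 0.071]], [0.0, [-50.7, -3.4, 0.1], [0.0, -0.0, 0.071]], [0.0, [-50.8, 0.2, 0.0], [0.0, -0.0, 0.071]]] [0.45  0.2   0.205] [ 3.142 -0.     2.252]
[[0.0, [-39.2, -33.6, 0.0], [0.0, -0.0, 0.068]], [0.0, [-41.3, -30.9, 0.0], [0.0, -0.0, 0.068]], [0.0, [-43.4, -28.0, 0.0], [0.0, -0.0, 0.068]], [0.0, [-45.2, -25.0, 0.0], [0.0, -0.0, 0.068]], [0.0, [-46.7, -21.9, 0.0], [0.0, -0.0, 0.068]], [0.0, [-48.2, -18.7, 0.0], [0.0, -0.0, 0.068]], [0.0, [-49.3, -15.3, 0.0], [0.0, -0.0, 0.068]], [0.0, [-50.2, -11.9, 0.0], [0.0, -0.0, 0.068]], [0.0, [-50.9, -8.5, 0.0], [0.0, -0.0, 0.068]], [0.0, [-51.4, -5.1, 0.0], [0.0, -0.0, 0.068]]] [ 0.4353 -0.316   0.205 ] [ 3.142 -0.     1.572]
cam [0.644  0.2045 0.076 ] 0.158
tip [0.5385 0.2219 0.0155] 0.521
lens [0.5961 0.1957 0.06  ] 0.15
bar [0.4536 0.1704 0.121 ] -2.094
disc [0.4545 0.1704 0.012 ] -1.923
barL [0.4463 0.1912 0.121 ] 2.099
barR [0.461  0.1496 0.121 ] -1.372
```

Call:
carry_out(
  commands=[
    [0, [-43, -27, 0], [0, 0, 0.07]],
    [0, [-45, -24, 0], [0, 0, 0.07]],
    [0, [-46, -21, 0], [0, 0, 0.07]],
    [0, [-48, -18, 0], [0, 0, 0.07]],
    [0, [-49, -14, 0], [0, 0, 0.07]],
    [0, [-50, -11, 0], [0, 0, 0.07]],
    [0, [-50, -7, 0], [0, 0, 0.07]],
    [0, [-51, -3, 0], [0, 0, 0.07]],
    [0, [-51, 0, 0], [0, 0, 0.07]],
  ],
)

```text
time_s: 3.72
ee_pos: [0.4529, 0.1988, 0.2056]
eef_rot: [3.141, 0.0, 2.258]
force: [-0.3, 0.4, 0.6]
grip_width: 0.0938
grip_force: 0.0
```

Call:
carry_out(
  commands=[
    [0, [-39, -34, 0], [0, 0, 0.07]],
    [0, [-41, -31, 0], [0, 0, 0.07]],
    [0, [-43, -28, 0], [0, 0, 0.07]],
    [0, [-45, -25, 0], [0, 0, 0.07]],
    [0, [-47, -22, 0], [0, 0, 0.07]],
    [0, [-48, -19, 0], [0, 0, 0.07]],
    [0, [-49, -15, 0], [0, 0, 0.07]],
    [0, [-50, -12, 0], [0, 0, 0.07]],
    [0, [-51, -8, 0], [0, 0, 0.07]],
    [0, [-50, -4, 0], [0, 0, 0.05]],
  ],
)

```text
time_s: 4.97
ee_pos: [0.4371, -0.3153, 0.2056]
eef_rot: [3.141, 0.0, 1.579]
force: [0.7, 0.6, -0.1]
grip_width: 0.0943
grip_force: 0.0
```

Run:
```python
from h import *
o=ctrl.get_obs();print(o['time_s'],o['ee_pos'],o['eef_rot'],o['joint_vel'].round(2))
plan([([.4353,-.316,.15],np.pi/2,2),([.4353,-.316,.017],np.pi/2,4)],0.)
```

```text
4.975 [ 0.4370907  -0.31529274  0.20556893] [3.14131956e+00 2.12438629e-04 1.57862869e+00] [-0.61  0.48 -0.6  -0.    0.11 -0.22]
[[0.0, [-0.3, -0.9, 27.8], [0.0, 0.0, 0.004]], [0.0, [-0.4, -0.9, 27.8], [0.0, 0.0, 0.004]]] [ 0.4353 -0.316   0.15  ] [3.141 0.    1.571]
[[0.0, [0.0, -0.0, 33.2], [0.0, 0.0, -0.0]], [0.0, [0.0, -0.0, 33.3], [0.0, 0.0, -0.0]], [0.0, [0.0, -0.0, 33.2], [0.0, 0.0, -0.0]], [0.0, [0.0, -0.0, 33.3], [0.0, 0.0, -0.0]]] [ 0.4353 -0.316   0.017 ] [3.141 0.    1.571]
```

Call:
carry_out(
  commands=[
    [0, [0, 0, 28], [0, 0, 0]],
    [0, [0, 0, 28], [0, 0, 0]],
    [0, [0, 0, 20], [0, 0, 0]],
    [0, [0, 0, 0], [0, 0, 0]],
    [0, [0, 0, 0], [0, 0, 0]],
  ],
)

```text
time_s: 5.6
ee_pos: [0.4377, -0.3137, 0.1304]
eef_rot: [3.141, 0.001, 1.581]
force: [0.0, -0.0, -0.1]
grip_width: 0.094
grip_force: 0.0
```

Run:
```python
from h import *
o=ctrl.get_obs();print(o['time_s'],o['ee_pos'],o['eef_rot'])
plan([([.4353,-.316,.018],np.pi/2,4)],0.)
c=ctrl.camera('side');cv2.imwrite('pics/s1.png',cv2.resize(c['img'][200:330,150:310],None,fx=4,fy=4,interpolation=cv2.INTER_CUBIC))
```

```text
5.6 [ 0.43773918 -0.31373491  0.13042364] [3.14066952e+00 7.76694795e-04 1.58081236e+00]
[[0.0, [-0.5, -0.6, 28.1], [0.0, 0.0, 0.003]], [0.0, [-0.6, -0.7, 28.1], [0.0, 0.0, 0.003]], [0.0, [-0.5, -0.6, 28.1], [0.0, 0.0, 0.003]], [0.0, [-0.6, -0.7, 28.1], [0.0, 0.0, 0.003]]] [ 0.4353 -0.316   0.018 ] [3.141e+00 1.000e-03 1.569e+00]
```

View pics/s1.png

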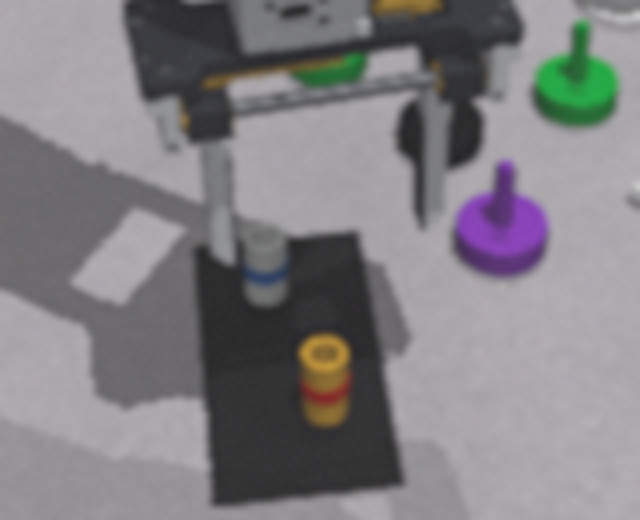

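The fingers (tips at crop 225,260 and 430,225) straddle the brass sleeve (325,380) along x, with nothing else under them. Going down to grasp.

Call:
carry_out(
  commands=[
    [0, [-0.5, -0.6, 28], [0, 0, 0.003]],
    [0, [-0.6, -0.7, 28], [0, 0, 0.003]],
    [0, [-0.5, -0.6, 28], [0, 0, 0.003]],
    [0, [-0.6, -0.6, 28], [0, 0, 0]],
    [0, [0, 0, 0], [0, 0, 0]],
    [0, [0, 0, 0], [0, 0, 0]],
  ],
)

```text
time_s: 6.4
ee_pos: [0.4356, -0.3162, 0.019]
eef_rot: [3.14, 0.001, 1.572]
force: [0.5, -0.5, 0.8]
grip_width: 0.0939
grip_force: 0.0
```

Call:
carry_out(
  commands=[
    [1, [0, 0, 0], [0, 0, 0]],
    [1, [0, 0, 0], [0, 0, 0]],
    [1, [0, 0, 0], [0, 0, 0]],
    [1, [0, 0, 0], [0, 0, 0]],
    [1, [0, 0, 0], [0, 0, 0]],
    [1, [0, 0, 0], [0, 0, 0]],
    [1, [0, 0, 0], [0, 0, 0]],
    [1, [0, 0, 0], [0, 0, 0]],
  ],
  squeeze=12,
)

```text
time_s: 7.4
ee_pos: [0.4349, -0.3157, 0.0174]
eef_rot: [-3.142, 0.0, 1.572]
force: [0.8, 0.4, -0.1]
grip_width: 0.0237
grip_force: 12.0
```

Run:
```python
from h import *
plan([([.4349,-.3157,.115],np.pi/2,3),([.5533,-.1125,.115],np.pi/2,6)],1)
```

```text
[[1, [0.0, 0.0, -32.5], [-0.0, 0.0, 0.0]], [1, [0.0, 0.0, -32.5], [-0.0, 0.0, 0.0]], [1, [0.0, 0.0, -32.6], [-0.0, 0.0, 0.0]]] [ 0.4349 -0.3157  0.115 ] [-3.142  0.     1.572]
[[1, [33.8, 19.8, 0.0], [-0.0, 0.0, 0.0]], [1, [33.9, 19.7, 0.0], [-0.0, 0.0, 0.0]], [1, [33.8, 19.8, 0.0], [-0.0, 0.0, 0.0]], [1, [33.9, 19.8, 0.0], [-0.0, 0.0, 0.0]], [1, [33.8, 19.7, 0.0], [-0.0, 0.0, 0.0]], [1, [33.9, 19.8, 0.0], [-0.0, 0.0, 0.0]]] [ 0.5533 -0.1125  0.115 ] [-3.142  0.     1.572]
```

Call:
carry_out(
  commands=[
    [1, [0, 0, -32], [0, 0, 0]],
    [1, [0, 0, -33], [0, 0, 0]],
    [1, [0, 0, -33], [0, 0, 0]],
    [1, [0, 0, 0], [0, 0, 0]],
  ],
)

```text
time_s: 7.9
ee_pos: [0.4357, -0.3164, 0.1176]
eef_rot: [3.138, 0.003, 1.572]
force: [0.5, 0.5, -1.8]
grip_width: 0.0237
grip_force: 12.0
```

Call:
carry_out(
  commands=[
    [1, [33.8, 19.7, 0], [0, 0, 0]],
    [1, [33.8, 19.7, 0], [0, 0, 0]],
    [1, [33.8, 19.7, 0], [0, 0, 0]],
    [1, [33.8, 19.7, 0], [0, 0, 0]],
    [1, [33.8, 19.7, 0], [0, 0, 0]],
    [1, [33.8, 19.7, 0], [0, 0, 0]],
    [1, [0, 0, 0], [0, 0, 0]],
    [1, [0, 0, 0], [0, 0, 0]],
    [1, [0, 0, 0], [0, 0, 0]],
  ],
)

```text
time_s: 9.02
ee_pos: [0.5524, -0.1136, 0.1151]
eef_rot: [-3.141, -0.0, 1.571]
force: [-0.9, -0.3, -0.0]
grip_width: 0.0233
grip_force: 12.0
```

Run:
```python
from h import *
o=ctrl.get_obs();print(o['time_s'],o['ee_pos'],o['eef_rot'],o['grip_width'],o['force'])
x,y,z=o['ee_pos']
for n in('side','top'):
    c=ctrl.camera(n);im=c['img'].astype(float);sat=im[:,:,2]-im[:,:,0]
    zc=z+.0106
    print(n,'sleeve',fit(c,sat,lambda x,y:sleeve(x,y,zc),None,[x,y],zc,12), [ (d['score'],d['at']) for d in ctrl.place_of('brass_sleeve_mid',n)])
    u,v=proj(c,[x,y,.06])[0].astype(int)
    cv2.imwrite(f'pics/{n}2.png',cv2.resize(c['img'][v-50:v+50,u-60:u+60],None,fx=5,fy=5,interpolation=cv2.INTER_CUBIC))
    print(u,v)
```

```text
9.025 [ 0.55238514 -0.11364934  0.11509639] [-3.14100776e+00 -6.60076662e-05  1.57065775e+00] 0.0232582582195929 [-0.93112595 -0.28784681 -0.02362904]
side sleeve (array([ 0.55279209, -0.11547162]), np.float64(0.12490391390770195)) [(0.71, [0.5506, -0.1162, 0.1268])]
259 216
top sleeve (array([ 0.55451575, -0.10583338]), np.float64(0.6571210821350473)) [(0.49, [0.5803, 0.3649, 0.0027])]
298 204
```

View pics/side2.png

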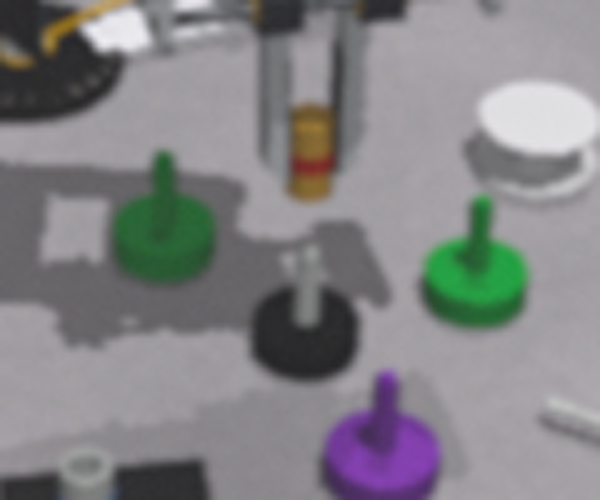

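Run:
```python
from h import *
P=[]
F=[]
c0=None
for i in range(8):
    c=ctrl.camera('side');o=ctrl.get_obs();P.append(o['ee_pos'])
    if i%2==0:
        im=c['img'].astype(float);sat=im[:,:,2]-im[:,:,0];zc=.1255
        F.append(fit(c,sat,lambda x,y:sleeve(x,y,zc),None,[.5535,-.1135],zc,12)[0])
P=np.array(P);print(P.mean(0),P.std(0),np.array(F))
```

```text
[ 0.55285891 -0.11292234  0.11548411] [4.03158693e-05 1.36648012e-04 1.95309162e-05] [[ 0.55307784 -0.11440176]
 [ 0.55389249 -0.11376869]
 [ 0.55381484 -0.11404357]
 [ 0.55351999 -0.11400087]]
```

Call:
carry_out(
  commands=[
    [1, [0.4, 0, 15], [0, 0, 0]],
    [1, [0, 0, 15], [0, 0, 0]],
    [1, [0, 0, 6], [0, 0, 0]],
    [1, [0, 0, 4], [0, 0, 0]],
    [1, [0, 0, 4], [0, 0, 0]],
    [1, [0, 0, 0], [0, 0, 0]],
    [1, [0, 0, 0], [0, 0, 0]],
  ],
)

```text
time_s: 10.5
ee_pos: [0.553, -0.1124, 0.0717]
eef_rot: [3.141, 0.0, 1.572]
force: [-0.7, 0.1, -0.7]
grip_width: 0.0235
grip_force: 12.0
```

Call:
carry_out(
  commands=[
    [1, [0, 0, 6], [0, 0, 0]],
    [1, [0, 0, 6], [0, 0, 0]],
    [1, [0, 0, 6], [0, 0, 0]],
    [1, [0, 0, 0], [0, 0, 0]],
    [1, [0, 0, 0], [0, 0, 0]],
  ],
)

```text
time_s: 11.12
ee_pos: [0.5529, -0.1124, 0.0535]
eef_rot: [-3.142, 0.0, 1.572]
force: [0.7, -0.1, 0.6]
grip_width: 0.0234
grip_force: 12.0
```

Run:
```python
from h import *
c=ctrl.camera('side');o=ctrl.get_obs();print(o['time_s'],o['ee_pos'],o['eef_rot'],o['force'],o['moment'])
u,v=proj(c,[.553,-.1125,.05])[0].astype(int)
cv2.imwrite('pics/s3.png',cv2.resize(c['img'][v-35:v+35,u-45:u+45],None,fx=6,fy=6,interpolation=cv2.INTER_CUBIC))
```

```text
11.175 [ 0.5530004  -0.11240915  0.05360869] [3.14135172e+00 8.22956086e-05 1.57182573e+00] [-0.48779692 -0.16386958 -0.64403641] [-0.08726097  0.05703164 -0.0070187 ]
```

View pics/s3.png

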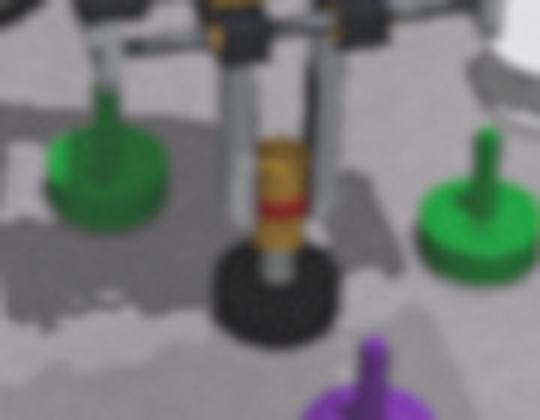

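The sleeve (crop 282,200) is on the pin, whose lower part shows below it at (277,265). No force yet; going on down about 22 mm, the last part gently.

Call:
carry_out(
  commands=[
    [1, [0, 0, 6], [0, 0, 0]],
    [1, [0, 0, 6], [0, 0, 0]],
    [1, [0, 0, 5], [0, 0, 0]],
    [1, [0, 0, 2.5], [0, 0, 0]],
    [1, [0, 0, 1.5], [0, 0, 0]],
    [1, [0, 0, 1], [0, 0, 0]],
    [1, [0, 0, 0], [0, 0, 0]],
  ],
)

```text
time_s: 12.05
ee_pos: [0.553, -0.1124, 0.0315]
eef_rot: [3.141, 0.0, 1.572]
force: [0.8, 0.2, 0.3]
grip_width: 0.0233
grip_force: 12.0
```

Call:
carry_out(
  commands=[
    [1, [0, 0, 0.8], [0, 0, 0]],
    [1, [0, 0, 0.7], [0, 0, 0]],
    [1, [0, 0, 0], [0, 0, 0]],
  ],
)

```text
time_s: 12.42
ee_pos: [0.5531, -0.1125, 0.0313]
eef_rot: [3.141, 0.0, 1.572]
force: [-6.5, 1.6, 14.1]
grip_width: 0.0232
grip_force: 12.0
```

Seated (14 N upward at z = 0.0313). Releasing.

Call:
carry_out(
  commands=[
    [0, [0, 0, 0], [0, 0, 0]],
    [0, [0, 0, 0], [0, 0, 0]],
    [0, [0, 0, 0], [0, 0, 0]],
    [0, [0, 0, 0], [0, 0, 0]],
    [0, [0, 0, 0], [0, 0, 0]],
  ],
)

```text
time_s: 13.05
ee_pos: [0.5529, -0.1124, 0.0299]
eef_rot: [-3.141, -0.0, 1.572]
force: [-0.1, 0.3, -0.3]
grip_width: 0.0697
grip_force: 0.0
```

Call:
carry_out(
  commands=[
    [0, [0, 0, -15], [0, 0, 0]],
    [0, [0, 0, -30], [0, 0, 0]],
    [0, [0, 0, -40], [0, 0, 0]],
    [0, [0, 0, -40], [0, 0, 0]],
    [0, [0, 0, -40], [0, 0, 0]],
    [0, [0, 0, 0], [0, 0, 0]],
    [0, [0, 0, 0], [0, 0, 0]],
  ],
)

```text
time_s: 13.92
ee_pos: [0.5526, -0.1123, 0.1947]
eef_rot: [-3.141, -0.0, 1.572]
force: [0.6, 0.1, 0.0]
grip_width: 0.0938
grip_force: 0.0
```

Run:
```python
from h import *
o=ctrl.get_obs();print(o['time_s'],o['ee_pos'],o['grip_width'])
cs={}
for n in('side','top'):
    c=cs[n]=ctrl.camera(n);im=c['img'].astype(float);sat=im[:,:,2]-im[:,:,0]
    if n=='side': print(n,'sleeve',fit(c,sat,lambda x,y:sleeve(x,y,.042),None,[.5533,-.1125],.042,12))
    for t in('brass_sleeve_mid','fixture','mirror_grip','mirror','pointer'): print(n,t,[(d['score'],np.round(d['at'],4)) for d in ctrl.place_of(t,n)])
    # bar by blue colour, disc by fit
    blue=im[:,:,0]-im[:,:,2];ax0=[.456,.174]
    def bar(x,y,th):
        w=np.array([-np.sin(th),np.cos(th)]);m=np.array([np.cos(th),np.sin(th)])
        return [np.array([[x+s*w[0]*.022+t*m[0]*.006,y+s*w[1]*.022+t*m[1]*.006,z] for s in(-1,1) for t in(-1,1) for z in(.085,.121)])]
    blue[blue<25]=0
    for th in(.28,.33,.38): print(n,'bar',th,fit(c,blue,lambda x,y:bar(x,y,th),None,ax0,.103,13))
    dark=255-im.max(2)
    print(n,'disc',fit(c,dark,lambda x,y:[np.r_[ring(x,y,0,.06),ring(x,y,.012,.06)]],None,ax0,.0,26))
plan([([.4555,.1735,.19],.335+np.pi/2,6)],0.)
t,s=cs['top'],cs['side']
k1=cv2.resize(t['img'][150:260,170:240],None,fx=5,fy=5,interpolation=cv2.INTER_CUBIC)
k2=cv2.resize(s['img'][130:240,170:260+20],None,fx=4,fy=4,interpolation=cv2.INTER_CUBIC)
im=np.zeros((550,350+440,3),np.uint8);im[:,:350]=k1;im[:440,350:]=k2;cv2.imwrite('pics/m3.png',im)
```

```text
13.925 [ 0.55256379 -0.11231226  0.19471887] 0.09376827405686036
side sleeve (array([ 0.55335479, -0.11307032]), np.float64(0.09597393906327163))
side brass_sleeve_mid [(0.65, array([ 0.5541, -0.1133,  0.0396]))]
side fixture [(0.74, array([ 0.4566,  0.1776, -0.0015]))]
side mirror_grip [(0.67, array([0.4561, 0.1741, 0.1053]))]
side mirror [(0.85, array([0.4559, 0.1743, 0.0251]))]
side pointer []
side bar 0.28 (array([0.45501836, 0.17561333]), np.float64(0.2128163140857167))
side bar 0.33 (array([0.45551805, 0.17490885]), np.float64(0.24054449175136247))
side bar 0.38 (array([0.45512354, 0.17523413]), np.float64(0.273007583955287))
side disc (array([0.45188505, 0.17372918]), np.float64(0.5664385892483556))
top brass_sleeve_mid []
top fixture [(0.81, array([ 0.4535,  0.1739, -0.0029]))]
top mirror_grip [(0.5, array([0.4544, 0.176 , 0.1001]))]
top mirror [(0.5, array([0.4534, 0.1743, 0.0203]))]
top pointer [(0.67, array([0.4534, 0.3792, 0.0008])), (0.4, array([0.4509, 0.1732, 0.0136]))]
top bar 0.28 (array([0.456, 0.174]), np.float64(0.182571902570152))
top bar 0.33 (array([0.45576738, 0.17395983]), np.float64(0.1716855868522537))
top bar 0.38 (array([0.4555993 , 0.17393332]), np.float64(0.17806121944640296))
top disc (array([0.4533999 , 0.17194434]), np.float64(0.3686890872060688))
[[0.0, [47.7, -16.2, 0.8], [-0.0, -0.0, -0.056]], [0.0, [48.5, -13.5, 0.8], [-0.0, -0.0, -0.056]], [0.0, [49.1, -10.7, 0.9], [-0.0, -0.0, -0.056]], [0.0, [49.7, -8.0, 0.8], [-0.0, -0.0, -0.056]], [0.0, [50.1, -5.2, 0.8], [-0.0, -0.0, -0.056]], [0.0, [50.3, -2.4, 0.8], [-0.0, -0.0, -0.056]]] [0.4555 0.1735 0.19  ] [-3.142 -0.     1.908]
```

View pics/m3.png

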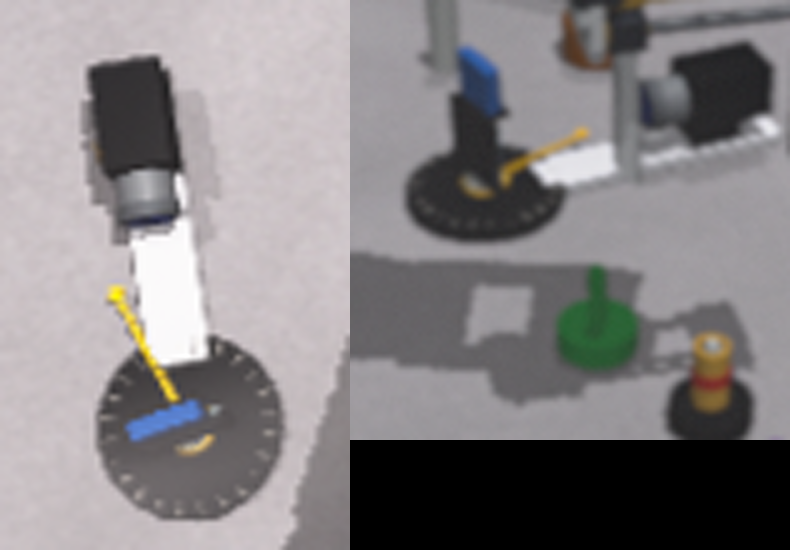

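The sleeve stands home on the black gauge (712,375), with the pin tip visible in its bore; the mirror is still on its stop with the bar at (165,420). Now to the bar.

Call:
carry_out(
  commands=[
    [0, [47.7, -16, 0.8], [0, 0, -0.056]],
    [0, [48.5, -13.5, 0.8], [0, 0, -0.056]],
    [0, [49.2, -10.7, 0.8], [0, 0, -0.056]],
    [0, [49.7, -8, 0.8], [0, 0, -0.056]],
    [0, [50, -5.2, 0.8], [0, 0, -0.056]],
    [0, [50.4, -2.4, 0.8], [0, 0, -0.056]],
    [0, [0, 0, 0], [0, 0, 0]],
    [0, [0, 0, 0], [0, 0, 0]],
  ],
)

```text
time_s: 15.52
ee_pos: [0.4558, 0.1733, 0.1902]
eef_rot: [3.141, 0.0, 1.908]
force: [0.7, -0.7, 0.2]
grip_width: 0.094
grip_force: 0.0
```

Run:
```python
from h import *
for i in range(4): ctrl.camera('top')
o=ctrl.get_obs();print(o['time_s'],o['ee_pos'],o['eef_rot'])
plan([([.4555,.174,.091],.335+np.pi/2,4)],0.)
```

```text
15.725 [0.45604671 0.1727245  0.19012195] [-3.14153196e+00  7.00509906e-05  1.90608058e+00]
[[0.0, [0.3, -0.0, 24.8], [-0.0, 0.0, 0.0]], [0.0, [0.4, -0.0, 24.8], [-0.0, 0.0, 0.0]], [0.0, [0.3, -0.1, 24.7], [-0.0, 0.0, 0.0]], [0.0, [0.4, 0.0, 24.8], [-0.0, 0.0, 0.0]]] [0.4555 0.174  0.091 ] [-3.142  0.     1.906]
```

Call:
carry_out(
  commands=[
    [0, [0.3, 0, 25], [0, 0, 0]],
    [0, [0.4, 0, 25], [0, 0, 0]],
    [0, [0.3, 0, 25], [0, 0, 0]],
    [0, [0.4, 0, 24], [0, 0, 0]],
    [0, [0, 0, 0], [0, 0, 0]],
    [0, [0, 0, 0], [0, 0, 0]],
  ],
)

```text
time_s: 16.48
ee_pos: [0.4558, 0.1748, 0.0921]
eef_rot: [3.141, 0.0, 1.907]
force: [0.0, -0.4, 0.4]
grip_width: 0.094
grip_force: 0.0
```

Call:
carry_out(
  commands=[
    [1, [0, 0, 0], [0, 0, 0]],
    [1, [0, 0, 0], [0, 0, 0]],
    [1, [0, 0, 0], [0, 0, 0]],
    [1, [0, 0, 0], [0, 0, 0]],
    [1, [0, 0, 0], [0, 0, 0]],
    [1, [0, 0, 0], [0, 0, 0]],
    [1, [0, 0, 0], [0, 0, 0]],
    [1, [0, 0, 0], [0, 0, 0]],
    [1, [0, 0, 0], [0, 0, 0]],
  ],
  squeeze=25,
)

```text
time_s: 17.6
ee_pos: [0.4547, 0.1749, 0.0911]
eef_rot: [-3.14, -0.0, 1.908]
force: [-4.2, -1.1, 0.5]
grip_width: 0.0115
grip_force: 25.0
```

```bash
cat >> h.py <<'E'
def needle(show=None):
    ax=np.array([.4555,.174]);S=np.array([.5533,-.1128]);c=ctrl.camera('top');im=c['img'].astype(float)
    o=ctrl.get_obs()
    best=[]
    # score along radial rays at z=.0155, r 60..102 mm, yellow = min(R,G)-B
    y=np.minimum(im[:,:,2]*.85,im[:,:,1])-im[:,:,0]
    for cn in('top','side'):
        cc=c if cn=='top' else ctrl.camera('side');im=cc['img'].astype(float);y=(np.minimum(im[:,:,2],im[:,:,1])-im[:,:,0]).astype(np.float32)
        th=np.linspace(-2,.8,1400);r=np.linspace(.062,.101,30)
        P=np.stack([ax[0]+np.outer(np.cos(th),r),ax[1]+np.outer(np.sin(th),r),0*np.outer(th,r)+.0155],-1)
        uv=proj(cc,P).reshape(len(th),len(r),2).astype(np.float32)
        s=cv2.remap(y,uv[...,0],uv[...,1],cv2.INTER_LINEAR).mean(1);i=s.argmax()
        w=np.where(abs(th-th[i])<.15,np.maximum(s-s[i]*.4,0),0);best.append((cn,round(float((w*th).sum()/w.sum()),3),round(float(s[i]),1)))
        if show: cv2.imwrite(f'{show}_{cn}.png',cv2.resize(cc['img'][130:260,150:280] if cn=='top' else cc['img'][110:240,160:290],(390,390),interpolation=cv2.INTER_CUBIC))
    d=S-ax;print('needle',best,'wanted',np.arctan2(d[1],d[0]).round(3),o['time_s'],o['ee_pos'].round(4),o['eef_rot'].round(3),o['grip_force'],o['force'].round(1),o['moment'].round(2))
E
python3 -c "
from h import *
needle()"
```

```text
needle [('top', 0.732, 31.7), ('side', 0.495, 56.6)] wanted -1.242 17.65 [0.4548 0.1749 0.0911] [-3.14  -0.     1.908] 24.998900592327118 [-5.  -0.5  3.8] [-0.17  0.96 -0.03]
```

Call:
carry_out(
  commands=[
    [1, [0, 0, 0], [0, 0, 0.08]],
    [1, [0, 0, 0], [0, 0, 0.08]],
    [1, [0, 0, 0], [0, 0, 0.08]],
    [1, [0, 0, 0], [0, 0, 0.08]],
    [1, [0, 0, 0], [0, 0, 0.08]],
    [1, [0, 0, 0], [0, 0, 0.08]],
    [1, [0, 0, 0], [0, 0, 0.08]],
    [1, [0, 0, 0], [0, 0, 0.08]],
    [1, [0, 0, 0], [0, 0, 0.08]],
    [1, [0, 0, 0], [0, 0, 0]],
  ],
)

```text
time_s: 18.95
ee_pos: [0.4557, 0.1749, 0.0911]
eef_rot: [3.141, -0.0, 1.188]
force: [4.9, -0.1, -2.8]
grip_width: 0.0117
grip_force: 25.0
```

Call:
carry_out(
  commands=[
    [1, [0, 0, 0], [0, 0, 0.06]],
    [1, [0, 0, 0], [0, 0, 0.06]],
    [1, [0, 0, 0], [0, 0, 0.035]],
    [1, [0, 0, 0], [0, 0, 0]],
    [1, [0, 0, 0], [0, 0, 0]],
    [1, [0, 0, 0], [0, 0, 0]],
  ],
)

```text
time_s: 19.7
ee_pos: [0.4559, 0.1748, 0.0912]
eef_rot: [3.14, -0.001, 1.035]
force: [6.2, -1.9, -4.6]
grip_width: 0.0119
grip_force: 25.0
```

```bash
python3 -c "
from h import *
needle('/tmp/n')
cv2.imwrite('pics/n.png',np.hstack([cv2.imread('/tmp/n_top.png'),cv2.imread('/tmp/n_side.png')]))"
```

```text
needle [('top', -1.262, 112.3), ('side', -1.262, 75.0)] wanted -1.242 19.75 [0.4559 0.1748 0.0912] [ 3.140e+00 -1.000e-03  1.035e+00] 24.99671369791031 [ 7.  -2.4 -3.4] [-0.42 -0.9   0.09]
```

View pics/n.png

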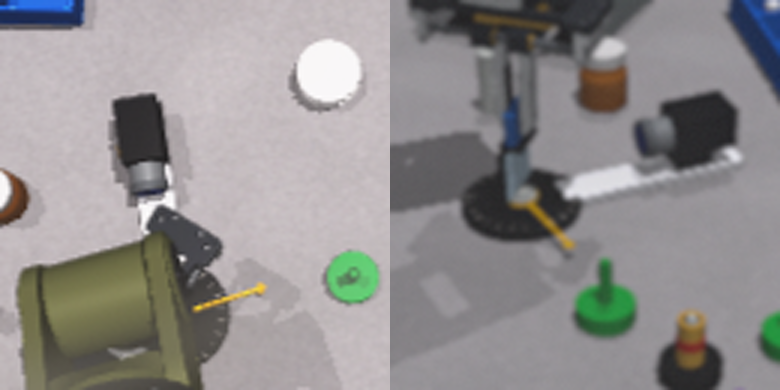

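The needle (top crop 265,288; side 570,245) points at the seated sleeve (side 690,345), with 0.02 rad, about 6 mm, of error. Holding still briefly, then handing in.

Call:
carry_out(
  commands=[
    [1, [0, 0, 0], [0, 0, 0]],
    [1, [0, 0, 0], [0, 0, 0]],
    [1, [0, 0, 0], [0, 0, 0]],
    [1, [0, 0, 0], [0, 0, 0]],
  ],
)

```text
time_s: 20.3
ee_pos: [0.4559, 0.1748, 0.0912]
eef_rot: [3.14, -0.001, 1.035]
force: [6.2, -1.5, -3.7]
grip_width: 0.0123
grip_force: 25.0
```

```bash
python3 -c "
from h import *
needle();print(ctrl.hand_in())"
```

```text
needle [('top', -1.262, 111.1), ('side', -1.262, 74.8)] wanted -1.242 20.35 [0.4558 0.1748 0.0912] [ 3.140e+00 -1.000e-03  1.035e+00] 24.996629655361176 [ 6.2 -2.  -4.9] [-0.43 -0.95  0.08]
the job is handed in; nothing more can be done
None
```

I handed the job in at about 20 s: the brass sleeve is down on the black gauge pin and released, and the arm still grips the mirror bar at 25 N with the pointer about 6 mm off the sleeve's centre by my measurement (25 mm allowed); the hand-in returned no verdict.

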